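# Fit the helmet cradle onto the splined spindle of the display turntable

### The arm

A 6-joint arm with a two-finger parallel gripper is mounted at the origin on the work surface. World frame = base frame: x ahead of the robot, y to its left, z up, the work surface at z = 0. Lengths are in m, angles in rad, forces in N, time in s.
With the tool pointing down it reaches from about 0.325 to 0.875 m from the base axis. Payload 4.4 kg.
Tool frame: the origin (TCP) lies between the finger pads; the fingertips stand 17 mm ahead of it and the grasp point (between the pads) lies 2 mm behind it; z points along the fingers, x is the direction in which the jaws open and shut, and the axes are right-handed (so a half turn about z gives the same grasp; the last joint's range is limited). The gripper opens to 85 mm and grips with 20 to 120 N. Pads are 22 mm wide; open, the fingers measure 114 mm over their backs; the gripper's body (76 mm by 85 mm) begins 54 mm behind the grasp point. The pads swing forward as they close: fully open they stand 13 mm farther back than shut.
Start: joints at [1.097, 0.207, 1.542, -0, 1.393, -0.15], TCP at [0.182, 0.545, 0.248] pointing down, gripper open.
Joint ranges: [-2.73, 2.73], [-0.86, 2.22], [0.23, 2.46], [-1.11, 4.25], [0.08, 2.63], [-2.82, 2.82]. Speed limits (rad/s): [2.79, 2.79, 3.14, 3.14, 3.14, 3.14].

### API

Orientations are given as [roll, pitch, yaw] about the fixed x, y, z axes, in that order (R = Rz(yaw) Ry(pitch) Rx(roll)).
In Python, from cell import r gives the robot as it stands. The module is installed in compiled form; this text tells all that it offers.
- The arm moves only by the tool send_rows, never from a script. Its argument "targets" is a list of rows, each a list of 5 numbers: the shift along the tool's x, y, z in m, then the turn about the tool's z in rad, then the gripper's target within -1 to 1 (shut at 1, half-way at 0, fully open at -1). In form: [[x, y, z, twist, claw], ...]. A call has 1 to 5 rows; each row shifts and turns the pose as measured when the row begins, along the tool's axes as they then stand; what a row does not reach is not made up. A row lasts 1/8 s, in which the tool goes at most 62.5 mm and 10.7 degrees, less where a joint would pass 70% of its speed; a pose out of reach is approached as far as the arm can. A call is refused whole if a number of a shift passes 0.0625 or a number of a turn 0.188, either way. A call with a gripper value outside its range is refused whole. The fingers move at their own pace and stop on an object; "force" is the grip in N (left out, the last holds). Time passes only in rows, so rows that do not move let the fingers close. It gives the time, the measured TCP pose, the force and the opening at its end, in the units of the state.
- r.get_state(): the state, without advancing time (a new reading comes with each control period).
- r.snapshot(name): name is "scene" or "top" or "wrist"; returns the picture (480x640x3 uint8, blue, green, red); there is no depth.
- r.camera_model(name): a dict with "camera_matrix" (3x3 intrinsics, pixels), "dist_coeffs" ([k1, k2, p1, p2, k3] as OpenCV has them; the pictures are not rectified), "R" (3x3) and "t" (3): a world point X has camera coordinates R X + t; the wrist camera has in their place "tool_from_camera" (4x4, takes a point from camera to tool coordinates, whose origin is the TCP and whose axes are the tool frame's). Camera axes: x right, y down, z forward; pixel columns grow to the right and rows downward; lengths in m; the calibration is good to about 2 mm. A picture is of the moment at which its call begins: read the wrist's pose just before it. camera_model takes no time and is no camera call.
- r.close_job(): hands the job in, once; it reports no verdict.
Trained networks look in the newest picture that a camera, given by its name, has taken for a name from the list of things; names that differ only in an ending like _2 or _b are one class to them, and where a whole thing is asked for, a point or a joint stands for the part that bears it (a point fixed in the world has none). Each returns a list of dicts, best first, with "p" (0 to 1); they miss things now and then, are a little off and sometimes report something else, mostly with a low value. They report only what shows in the picture. A call takes as long as a camera call. They do not tell look-alikes from the thing itself.
- r.boxes_of(camera, thing): "box" ([left, top, right, bottom] in pixels, round what is visible of it).
- r.landmark_of(camera, thing): "location" ([column, row] in pixels: a listed point, or the origin of a listed thing).
The state is a dict: "time_s": time; "joint_positions": joint angles; "joint_vel": joint speeds; "tau": joint torques, N m; "tool_pos": TCP position; "tcp_rot": TCP orientation; "ft_force": force on the tool from outside, world axes, zero at the start; "wrist_torque": the same for the moment, N m; "finger_gap": finger opening in m.
Only numpy, scipy, OpenCV 4.12 (cv2) and the standard library are available. Lean on these libraries where they do the work, as an engineer would, in place of code of your own. Each camera call takes 0.05 s, during which the arm holds its last target.

### The job

Put the helmet cradle onto the display turntable: push its splined bore onto the splined spindle, gently rocking it round until the teeth mesh and it sits fully home on the spindle's flange. Then turn it on the spindle until its yellow arm points to the white mark on the turntable's rim, and let go. Press gently throughout and leave everything else on the table where it is.

Things in the scene. Friction and masses are not known exactly. Their poses are not given: they have to be found in the camera images.
- base: Fixed turntable: black round drum 140 mm across with a dark disc 120 mm across on top, top face 36 mm above the table. Origin: centre of its underside on the vertical spindle axis; +x points to the white mark. The spindle turns about that axis against about 0.2 N m of friction and stays where left. Its tooth angle varies, is not reported and must be felt out: the drum's yaw does not tell it.
- spindle_top (a point): Tip of the steel spindle, on its axis, 68 mm above the table. From below: flange 52 mm across, upper face 40 mm above the table; six equal teeth 60 degrees apart, 6 mm wide, 16 mm from the axis, rounded tops at 58 mm (core radius 11 mm); smooth pilot, radius 10.3 mm, tapering to 6 mm at the tip. At the start no tooth is within 17 degrees of the mark's direction.
- mark (a point): White mark on the turntable's top face, 60 mm from the spindle axis, 37 mm above the table.
- cradle_grip (a point): Centre of the cradle's black grip block, 77 mm above its underside. Block 30 mm long (cradle x), 24 mm thick (cradle y), 39 to 99 mm above the underside: pinch it along y. Hub below: 54 mm across. Three flat arms, ends 67 mm from the axis and up to 43 mm above the underside, at 0, 120, 240 degrees: yellow one along +x. z up. Starts upright on the table; 0.25 to 0.4 kg.
- cradle_bore (a point): Centre of the bore's mouth on the cradle's underside (axes as the grip). Bore 32 mm deep, 17.4 mm radius, six full-length teeth 6.4 mm wide reaching in to 12.2 mm from the axis. The yellow arm is over a gap between teeth: meshes at six angles, when that gap meets any spindle tooth; play 4 degrees, 1.2 mm. Teeth meet with the underside 58 mm above the table; fully home it is 40 mm above it.
- cradle_nose (a point): Upturned end of the yellow arm, 64 mm from the cradle's axis, 37 mm above its underside.
- helmet_a_mid (a point): Maroon mini helmet with yellow face guard, 100 mm across, 80 mm high, bystander. Point: 40 mm above its underside.
- helmet_b_mid (a point): A second such mini helmet, bystander. Point: 40 mm above its underside.
- marker_mid (a point): Black and grey felt marker, 125 mm long, 14 mm thick, lying on the table, bystander. Point: its middle.
- tape_mid (a point): Amber roll of packing tape lying flat, 90 mm across, 24 mm high, bystander. Point: its centre.
- mug_mid (a point): White mug, 76 mm across, 90 mm high, bystander. Point: half-way up.
- polish_mid (a point): Blue bottle of polish, 48 mm across, 110 mm high, bystander. Point: half-way up.
- card_box_mid (a point): Maroon flat box, 90 by 65 by 30 mm, bystander. Point: its centre.
Mind the look-alikes: they are no part of the job. Leave any green look-alike of the part that bears cradle_grip alone. Leave any purple look-alike of the base alone.

How it is judged:
On the way:
1. the cradle is meshed and fully home on the spindle (z of cradle_bore in the frame of base below 0.0425 m and horizontal distance between cradle_bore and base below 0.005 m and angle between cradle_bore's own z axis and vertical below 0.08 rad), for 0.2 s.
At the end, for the whole second after the job is handed in: Cradle on the spindle, upright (0.08 rad), within 5 mm of its axis, underside at most 42.5 mm above the table (on the flange); yellow arm's end on the mark's side, within 10 mm (about 9 degrees) of the line from spindle axis through the mark; released, at rest (all of step 1 and y of cradle_nose in the frame of base between -0.01 and 0.01 m and x of cradle_nose in the frame of base above 0.04 m and linear speed of cradle below 0.01 m/s); the robot touches nothing.
It fails at once if the cradle is forced against the turntable or its spindle (contact forces over 60 N in all) (contact force between cradle and base above 60 N).
It fails at once if a bystander is moved by more than 30 mm (distance of any of helmet_a_mid, helmet_b_mid, marker_mid, tape_mid, mug_mid, polish_mid, card_box_mid from where it was at the start of the episode above 0.03 m).
It also fails if it takes over 61 s, if anything falls off the work surface, if the arm or the gripper's body presses on something with over 40 N, if the wrist force passes 120 N, or if a joint passes its speed limit or range.

## Working session

There is one attempt and no reset: what is moved stays moved. The work goes in short steps, Python scripts to look and compute and a tool call to move; the robot and the scene stay as the last step left them, time stands still between calls to the robot, and variables do not carry over. Pictures are saved under pics/ and viewed, and the job is handed in when it is done.

Besides the shell and the picture viewer there is one more tool, called after "Call:" as a command line: name --pt "numbers of a row" for each row, then --argument value for the rest. send_rows: Moves the arm, as the interface text tells. Its arguments: {"type":"object","properties":{"targets":{"type":"array","items":{"type":"array","items":{"type":"number"}}},"force":{"type":"number"}},"required":["targets"]}

```bash
mkdir -p pics; python3 - <<'E'
from cell import r
import cv2
s=r.get_state();print(s)
for n in ["scene","top","wrist"]:
    im=r.snapshot(n);cv2.imwrite(f"pics/{n}0.png",im)
    m=r.camera_model(n);print(n,m)
E
```

```text
{'time_s': 0.0, 'joint_positions': array([ 1.09748921e+00,  2.07408910e-01,  1.54296773e+00, -3.41542968e-05,
        1.39347579e+00, -1.50487714e-01]), 'joint_vel': array([ 0.00155781, -0.00187694,  0.00098924, -0.00032451,  0.00111963,
        0.00014367]), 'tau': array([-5.02128005e-04, -3.83033895e+01, -2.91588396e+01, -1.16863580e-04,
        1.07661993e-02,  1.26066656e-06]), 'tool_pos': array([0.18209694, 0.54464805, 0.24712547]), 'tcp_rot': array([-3.14128709e+00,  2.23926862e-03,  1.24798333e+00]), 'ft_force': array([ 0.15767348, -0.3500858 ,  0.48913296]), 'wrist_torque': array([0.01964093, 0.04220869, 0.02331431]), 'finger_gap': 0.08574373072150417}
scene {'camera_matrix': array([[454.72966239,   0.        , 318.1525263 ],
       [  0.        , 454.72966239, 239.72498436],
       [  0.        ,   0.        ,   1.        ]]), 'dist_coeffs': array([-0.09596648,  0.        ,  0.        ,  0.        ,  0.        ]), 'R': array([[-0.83000079,  0.55755391, -0.01524208],
       [ 0.46979575,  0.68410747, -0.55793272],
       [-0.30065035, -0.47024526, -0.8297462 ]]), 't': array([
[... 432 characters left out ...]
713, -0.9937316 ]]), 't': array([0.03269433, 0.49556079, 1.34358838])}
wrist {'camera_matrix': array([[388.96524383,   0.        , 319.73220387],
       [  0.        , 388.96524383, 241.25393234],
       [  0.        ,   0.        ,   1.        ]]), 'dist_coeffs': array([-0.03243507,  0.        ,  0.        ,  0.        ,  0.        ]), 'tool_from_camera': array([[ 9.99999620e-01,  8.59996592e-04,  1.41149985e-04,
        -5.46732377e-04],
       [-8.63705367e-04,  9.56350279e-01,  2.92221486e-01,
        -7.43978943e-02],
       [ 1.16320655e-04, -2.92221497e-01,  9.56350659e-01,
        -1.26359913e-01],
       [ 0.00000000e+00,  0.00000000e+00,  0.00000000e+00,
         1.00000000e+00]])}
```

View pics/top0.png

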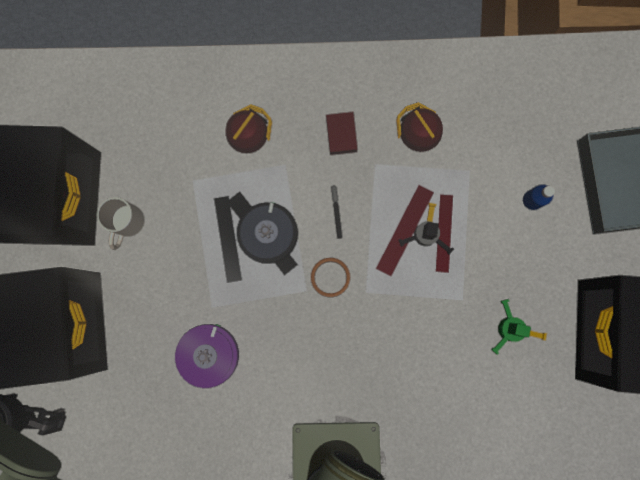

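View pics/scene0.png

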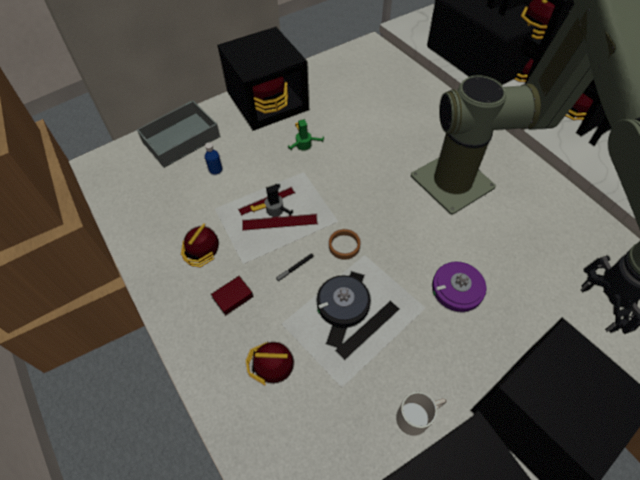

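View pics/wrist0.png

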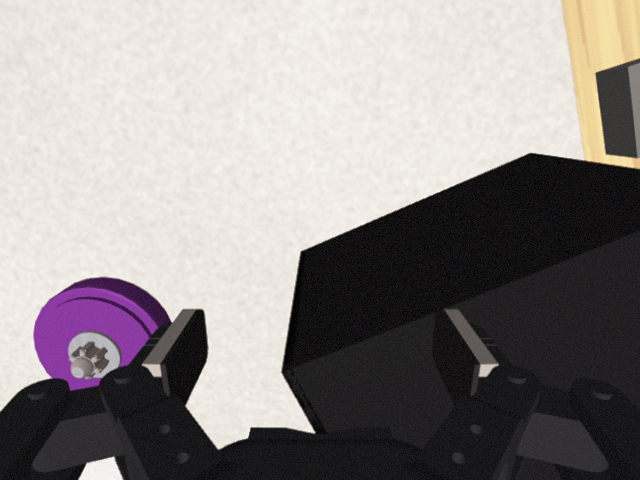

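The top view shows the real base at about (267,232) with its mark at (271,207). The real cradle is at about (428,232) with its yellow arm pointing up. The purple base at (206,356) and the green cradle at (515,328) are the look-alikes. Next I'll measure these.

```bash
cat > h.py <<'E'
import numpy as np,cv2
from cell import r
def ray(cam,px,T=None):
    m=r.camera_model(cam);K=m["camera_matrix"];d=m["dist_coeffs"]
    u=cv2.undistortPoints(np.array([[px]],float),K,d)[0,0];v=np.array([u[0],u[1],1.])
    if cam=="wrist":
        A=T@m["tool_from_camera"];return A[:3,3],A[:3,:3]@v
    R=m["R"];return -R.T@m["t"],R.T@v
def atz(cam,px,z,T=None):
    o,v=ray(cam,px,T);return o+v*(z-o[2])/v[2]
def tri(rays):
    A=np.zeros((3,3));b=np.zeros(3)
    for o,v in rays:
        v=v/np.linalg.norm(v);P=np.eye(3)-np.outer(v,v);A+=P;b+=P@o
    return np.linalg.solve(A,b)
def rot(rpy):
    from scipy.spatial.transform import Rotation as Ro
    return Ro.from_euler('xyz',rpy).as_matrix()
def toolT(s):
    T=np.eye(4);T[:3,:3]=rot(s["tcp_rot"]);T[:3,3]=s["tool_pos"];return T
E
python3 - <<'E'
from h import *
Z=dict(base=0,spindle_top=.068,mark=.037,cradle_grip=.077,cradle_nose=.037,cradle_bore=0)
for n in Z:
    for c in ["top","scene"]:
        for d in r.landmark_of(c,n)[:3]:
            print(n,c,np.round(d["location"],1),round(d["p"],2),np.round(atz(c,d["location"],Z[n]),4))
for c in ["top","scene"]:
    im=cv2.imread(f"pics/{c}0.png")
a=cv2.imread("pics/top0.png")[170:300,200:330];b=cv2.imread("pics/top0.png")[170:300,365:495]
cv2.imwrite("pics/crop0.png",cv2.resize(np.hstack([a,b]),None,fx=3,fy=3,interpolation=cv2.INTER_CUBIC))
print(r.get_state()["time_s"])
E
```

```text
base top [268.5 237.7] 0.85 [0.5104 0.1459 0.    ]
base top [207.1 354.8] 0.82 [0.247  0.2877 0.    ]
base scene [342.  299.8] 0.94 [0.5159 0.1361 0.    ]
base scene [456.2 291.7] 0.91 [0.2539 0.2881 0.    ]
base scene [345.4 287.7] 0.28 [0.4878 0.1123 0.    ]
spindle_top top [266.2 231.7] 0.96 [0.5157 0.1435 0.068 ]
spindle_top top [201.7 357.9] 0.84 [0.2455 0.2849 0.068 ]
spindle_top scene [341.7 290.7] 0.96 [0.5232 0.1418 0.068 ]
spindle_top scene [463.9 276.2] 0.79 [0.2452 0.2837 0.068 ]
spindle_top scene [211.3 156.4] 0.6 [ 0.5851 -0.4578  0.068 ]
mark top [271.2 200.9] 0.83 [0.5898 0.1348 0.037 ]
mark top [216.5 330.3] 0.58 [0.3023 0.2593 0.037 ]
mark scene [434.6 288.4] 0.91 [0.3138 0.2584 0.037 ]
mark scene [319.2 303.2] 0.8 [0.5799 0.1259 0.037 ]
mark scene [210.5 156.5] 0.47 [ 0.5792 -0.4901  0.037 ]
cradle_grip top [432.  231.9] 0.78 [ 0.5055 -0.2186  0.077 ]
cradle_grip top [519.6 330.6] 0.71 [ 0.2907 -0.3932  0.077 ]
cradle_grip top [433.9 205.6] 0.25 [ 0.5632 -0.2251  0.077 ]
cradle_grip scene [302.2 125.9] 0.95 [ 0.2884 -0.4027  0.077 ]
cradle_grip scene [276.9 191.6] 0.57 [ 0.4947 -0.2144  0.077 ]
cradle_nose top [547.7 334. ] 0.7 [ 0.2809 -0.4644  0.037 ]
cradle_nose top [435.3 207.9] 0.67 [ 0.5645 -0.2347  0.037 ]
cradle_nose scene [293.7 123.7] 0.97 [ 0.2831 -0.4665  0.037 ]
cradle_nose scene [250.5 210.1] 0.59 [ 0.5784 -0.2294  0.037 ]
cradle_nose scene [273.8 193.1] 0.25 [ 0.4909 -0.2456  0.037 ]
cradle_bore top [506.3 328.6] 0.8 [ 0.2923 -0.387   0.    ]
cradle_bore top [425. 234.] 0.72 [ 0.5104 -0.215   0.    ]
cradle_bore top [122.8 219.4] 0.22 [0.5611 0.4833 0.    ]
cradle_bore scene [302.8 145.5] 0.98 [ 0.2946 -0.3956  0.    ]
cradle_bore scene [276.9 214.6] 0.56 [ 0.5125 -0.1981  0.    ]
0.75
```

View pics/crop0.png

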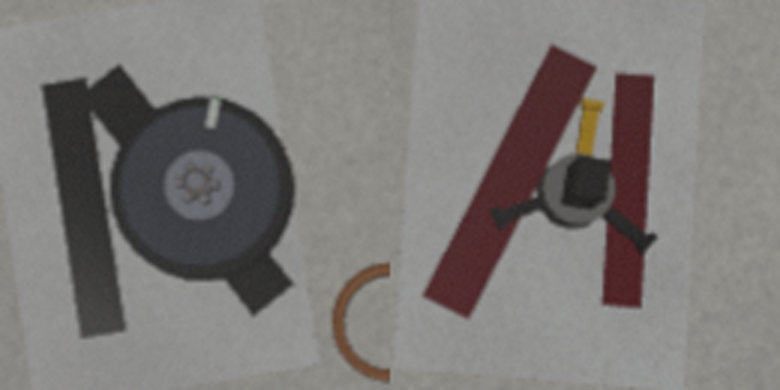

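Call:
send_rows --pt "-0.057 0.019 0 0 -1" --pt "-0.057 0.019 0 0 -1" --pt "-0.057 0.019 0 0 -1" --pt "-0.057 0.019 0 0 -1"

```text
time_s: 1.25
tool_pos: [0.183, 0.3022, 0.2469]
tcp_rot: [3.14, 0.001, 1.253]
ft_force: [0.3, -0.5, 0.5]
finger_gap: 0.0854
```

Call:
send_rows --pt "-0.012 0.059 0 0 -1" --pt "-0.012 0.059 0 0 -1" --pt "-0.012 0.059 0 0 -1" --pt "-0.012 0.059 0 0 -1" --pt "-0.012 0.059 0 0 -1"

```text
time_s: 1.88
tool_pos: [0.4474, 0.1462, 0.2489]
tcp_rot: [3.135, -0.006, 1.256]
ft_force: [-0.2, 1.7, -0.3]
finger_gap: 0.0851
```

Call:
send_rows --pt "0 0 0 0 -1"

```text
time_s: 2.0
tool_pos: [0.4505, 0.1439, 0.249]
tcp_rot: [3.134, -0.006, 1.251]
ft_force: [-0.5, 1.1, -1.0]
finger_gap: 0.0851
```

```bash
python3 - <<'E'
from h import *
import json
s=r.get_state();T=toolT(s);print(s["tool_pos"],s["tcp_rot"])
im=r.snapshot("wrist");cv2.imwrite("pics/wrist1.png",im)
json.dump(T.tolist(),open("T1.json","w"))
for n,z in dict(spindle_top=.068,mark=.037).items():
  for d in r.landmark_of("wrist",n)[:2]:
    print(n,np.round(d["location"],1),round(d["p"],2),np.round(atz("wrist",d["location"],z,T),4))
E
```

```text
[0.45049969 0.14390154 0.24904292] [ 3.13400174 -0.00554738  1.25125857]
spindle_top [347.8 292.2] 0.56 [0.522  0.1464 0.068 ]
mark [353.2 337.8] 0.79 [0.5854 0.135  0.037 ]
```

View pics/wrist1.png

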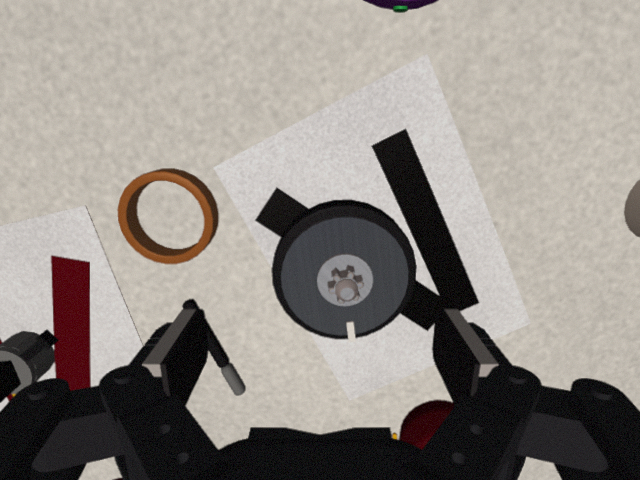

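```bash
cat >> h.py <<'E'
def projw(P,T):
    m=r.camera_model("wrist");A=np.linalg.inv(T@m["tool_from_camera"]);P=np.asarray(P,float).reshape(-1,3)
    return cv2.projectPoints(P,cv2.Rodrigues(A[:3,:3])[0],A[:3,3],m["camera_matrix"],m["dist_coeffs"])[0][:,0]
def projc(cam,P):
    m=r.camera_model(cam);P=np.asarray(P,float).reshape(-1,3)
    return cv2.projectPoints(P,cv2.Rodrigues(m["R"])[0],m["t"],m["camera_matrix"],m["dist_coeffs"])[0][:,0]
def circ(c,rad,z,n=90):
    t=np.linspace(0,2*np.pi,n);return np.c_[c[0]+rad*np.cos(t),c[1]+rad*np.sin(t),0*t+z]
def draw(im,pts,off,f,col):
    q=((pts-off)*f).astype(int);cv2.polylines(im,[q.reshape(-1,1,2)],False,col,1)
E
python3 - <<'E'
from h import *
import json
T=np.array(json.load(open("T1.json")));im=cv2.imread("pics/wrist1.png")
off=np.array([255,185]);f=4
c=cv2.resize(im[185:355,255:435],None,fx=f,fy=f,interpolation=cv2.INTER_CUBIC);c=cv2.convertScaleAbs(c,alpha=1.5)
C=(.520,.1445)
for rad,z,col in [(.07,.034,(0,255,0)),(.06,.036,(0,255,255)),(.026,.04,(255,0,0)),(.016,.058,(255,255,0)),(.006,.068,(0,0,255))]:
    draw(c,projw(circ(C,rad,z),T),off,f,col)
cv2.imwrite("pics/c1.png",c[:600])
# white mark
hsv=cv2.cvtColor(im,cv2.COLOR_BGR2HSV);sub=(hsv[310:345,330:370,2]>190);ys,xs=np.nonzero(sub);print(len(xs),[atz("wrist",(xs.mean()+330,ys.mean()+310),.037,T)])
E
```

```text
352 [array([0.58512849, 0.13298189, 0.037     ])]
```

View pics/c1.png

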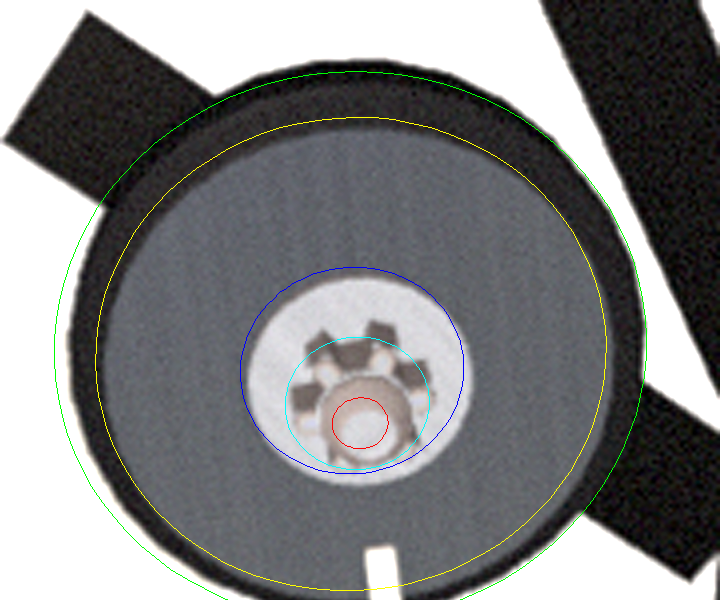

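Wrist view: the spindle tip is at about (345,291) and the mark at (350,330). That puts the spindle near (0.521, 0.145) with the mark at a yaw of about -0.19. Next, the cradle.

Call:
send_rows --pt "-0.055 0.018 0 0 -1" --pt "-0.055 0.018 0 0 -1" --pt "-0.055 0.018 0 0 -1" --pt "-0.055 0.018 0 0 -1" --pt "-0.055 0.018 0 0 -1"

```text
time_s: 2.78
tool_pos: [0.4455, -0.1382, 0.2484]
tcp_rot: [3.134, -0.008, 1.28]
ft_force: [0.2, -0.1, -0.5]
finger_gap: 0.0854
```

Call:
send_rows --pt "-0.045 0.015 0 0 -1" --pt "0 0 0 0 -1"

```text
time_s: 3.02
tool_pos: [0.4459, -0.1867, 0.2488]
tcp_rot: [3.132, -0.008, 1.28]
ft_force: [-0.7, 0.1, -0.2]
finger_gap: 0.0854
```

```bash
python3 - <<'E'
from h import *
import json
s=r.get_state();T=toolT(s);print(s["tool_pos"],s["tcp_rot"])
im=r.snapshot("wrist");cv2.imwrite("pics/wrist2.png",im)
json.dump(T.tolist(),open("T2.json","w"))
for n,z in dict(cradle_grip=.077,cradle_nose=.037,cradle_bore=0).items():
  for d in r.landmark_of("wrist",n)[:2]:
    print(n,np.round(d["location"],1),round(d["p"],2),np.round(atz("wrist",d["location"],z,T),4))
E
```

```text
[ 0.44594694 -0.18669874  0.24878698] [ 3.13240053 -0.00789387  1.27970869]
cradle_grip [307.5 301. ] 0.96 [ 0.5114 -0.2161  0.077 ]
cradle_nose [312.9 341.3] 0.85 [ 0.5737 -0.2307  0.037 ]
cradle_bore [304.8 264.9] 0.64 [ 0.5072 -0.2195  0.    ]
cradle_bore [ 55.7 109.1] 0.55 [ 0.2942 -0.3943  0.    ]
```

View pics/wrist2.png

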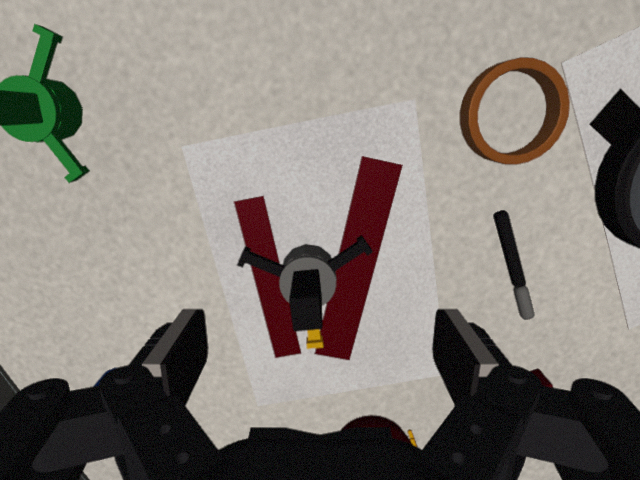

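```bash
python3 - <<'E'
from h import *
import json
T=np.array(json.load(open("T2.json")));im=cv2.imread("pics/wrist2.png")
off=np.array([220,220]);f=4
c=cv2.resize(im[220:365,220:400],None,fx=f,fy=f,interpolation=cv2.INTER_CUBIC);c=cv2.convertScaleAbs(c,alpha=1.8,beta=20)
C=np.array((.5105,-.2165));psi=-.21
R=np.array([[np.cos(psi),-np.sin(psi)],[np.sin(psi),np.cos(psi)]])
for z,col in [(.099,(0,255,0)),(.039,(0,255,255))]:
    q=np.array([[.015,.012],[-.015,.012],[-.015,-.012],[.015,-.012],[.015,.012]])@R.T+C
    draw(c,projw(np.c_[q,np.full(5,z)],T),off,f,col)
draw(c,projw(circ(C,.027,.039),T),off,f,(255,0,0))
for a in [0,120,240]:
    v=R@np.array([np.cos(np.radians(a)),np.sin(np.radians(a))])
    draw(c,projw([[*(C+v*.027),.04],[*(C+v*.067),.043]],T),off,f,(255,0,255))
cv2.imwrite("pics/c2.png",c)
E
```

```text
(no output)
```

View pics/c2.png

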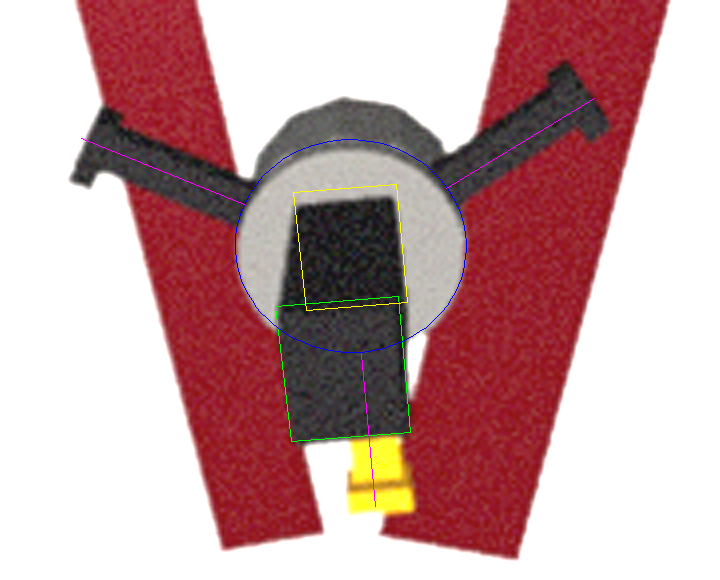

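Call:
send_rows --pt "-0.005 0.036 0.03 0 -1" --pt "-0.005 0.036 0.03 -0.085 -1" --pt "0 0 0 0 -1"

```text
time_s: 3.6
tool_pos: [0.5157, -0.2078, 0.1887]
tcp_rot: [3.131, -0.008, 1.38]
ft_force: [-0.6, 0.6, -0.1]
finger_gap: 0.0857
```

Call:
send_rows --pt "-0.0095 -0.002 0.05 0.01 -1" --pt "0 0 0 0 -1"

```text
time_s: 3.85
tool_pos: [0.5131, -0.2134, 0.1395]
tcp_rot: [3.13, -0.008, 1.374]
ft_force: [-0.7, 0.4, 0.6]
finger_gap: 0.0854
```

```bash
python3 - <<'E'
from h import *
s=r.get_state();T=toolT(s);print(s["tool_pos"],s["tcp_rot"])
im=r.snapshot("wrist")
C=np.array((.5115,-.2168));psi=-.20
R=np.array([[np.cos(psi),-np.sin(psi)],[np.sin(psi),np.cos(psi)]])
for z,col in [(.099,(0,255,0)),(.039,(0,255,255))]:
    q=np.array([[.015,.012],[-.015,.012],[-.015,-.012],[.015,-.012],[.015,.012]])@R.T+C
    draw(im,projw(np.c_[q,np.full(5,z)],T),0,1,col)
draw(im,projw([[*C,.099],[*(C+R[:,0]*.067),.043]],T),0,1,(255,0,255))
draw(im,projw(circ(C,.027,.039),T),0,1,(255,0,0))
cv2.imwrite("pics/w3.png",im)
E
```

```text
[ 0.51312168 -0.21336491  0.13947509] [ 3.1298799  -0.00842318  1.37386496]
```

View pics/w3.png

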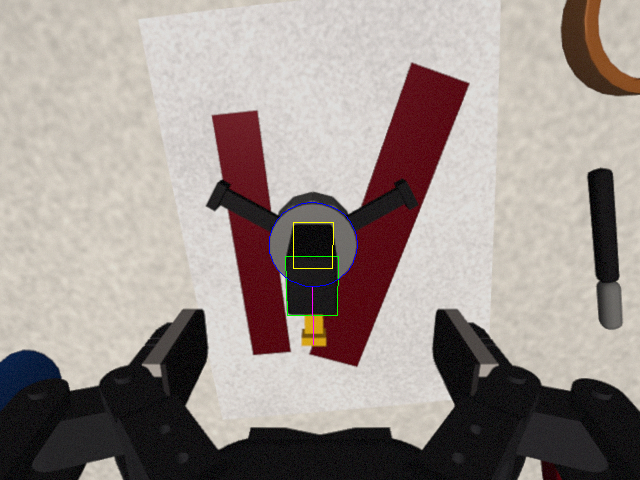

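Call:
send_rows --pt "-0.0035 -0.001 0.04 0 -1" --pt "0 0 0.022 0 -1" --pt "0 0 0 0 -1"

```text
time_s: 4.28
tool_pos: [0.5226, -0.2193, 0.0916]
tcp_rot: [3.104, 0.0, 1.377]
ft_force: [-0.1, 0.4, -0.2]
finger_gap: 0.0853
```

```bash
python3 - <<'E'
from h import *
s=r.get_state();print(s)
E
```

```text
{'time_s': 4.275, 'joint_positions': array([-0.55709125,  0.34566428,  1.72073088,  0.01534932,  1.03983028,
       -1.94139979]), 'joint_vel': array([ 0.007343  , -0.04617489, -0.02423865,  0.00017896,  0.01129883,
        0.00241545]), 'tau': array([-1.50639466e-01, -3.83196831e+01, -2.39257425e+01,  4.17376449e-02,
       -2.52985004e-01, -2.07024714e-03]), 'tool_pos': array([ 0.52256208, -0.21928852,  0.09163341]), 'tcp_rot': array([3.10378320e+00, 2.02197569e-04, 1.37676630e+00]), 'ft_force': array([-0.07378748,  0.37768337, -0.17073115]), 'wrist_torque': array([-0.00816826,  0.04522982,  0.01508814]), 'finger_gap': 0.0852746326862335}
```

Call:
send_rows --pt "0 0 -0.04 0 -1" --pt "0 0 0 0 -1"

```text
time_s: 4.53
tool_pos: [0.5241, -0.2196, 0.1392]
tcp_rot: [3.095, 0.003, 1.378]
ft_force: [0.5, -0.2, 0.8]
finger_gap: 0.0858
```

Call:
send_rows --pt "-0.002 -0.011 0.015 0 -1"

```text
time_s: 4.65
tool_pos: [0.5156, -0.2206, 0.1269]
tcp_rot: [3.088, 0.006, 1.379]
ft_force: [0.1, -0.0, -0.1]
finger_gap: 0.0853
```

Call:
send_rows --pt "0 0 0.015 0 -1"

```text
time_s: 4.78
tool_pos: [0.5155, -0.2204, 0.1113]
tcp_rot: [3.088, 0.006, 1.379]
ft_force: [0.1, 0.3, -0.7]
finger_gap: 0.0852
```

Call:
send_rows --pt "0 0.03 0 0 -1" --pt "0 0 0 0 -1"

```text
time_s: 5.03
tool_pos: [0.5421, -0.2246, 0.108]
tcp_rot: [3.096, 0.003, 1.378]
ft_force: [-0.2, 0.2, 0.5]
finger_gap: 0.0853
```

Call:
send_rows --pt "0 -0.015 0 0 -1"

```text
time_s: 5.15
tool_pos: [0.526, -0.2211, 0.1056]
tcp_rot: [3.099, 0.002, 1.378]
ft_force: [0.2, 0.1, -0.0]
finger_gap: 0.0856
```

Call:
send_rows --pt "0 -0.015 0 0 -1"

```text
time_s: 5.28
tool_pos: [0.5089, -0.2173, 0.1035]
tcp_rot: [3.102, 0.001, 1.378]
ft_force: [-0.6, 0.3, 0.5]
finger_gap: 0.0853
```

Call:
send_rows --pt "0 0.03 -0.005 0 -1" --pt "0 0 0 0 -1"

```text
time_s: 5.52
tool_pos: [0.5317, -0.2204, 0.1063]
tcp_rot: [3.112, -0.002, 1.377]
ft_force: [-0.1, -0.5, -0.1]
finger_gap: 0.0854
```

Call:
send_rows --pt "0 -0.015 0 0 -1"

```text
time_s: 5.65
tool_pos: [0.5152, -0.2169, 0.1049]
tcp_rot: [3.115, -0.003, 1.377]
ft_force: [-1.0, -0.4, 0.1]
finger_gap: 0.0856
```

Call:
send_rows --pt "0 -0.013 0 0 -1"

```text
time_s: 5.78
tool_pos: [0.5, -0.2135, 0.1035]
tcp_rot: [3.117, -0.004, 1.377]
ft_force: [0.5, 0.2, -1.0]
finger_gap: 0.0856
```

Reciprocating along y reduces the tilt, so I'll do it once more.

Call:
send_rows --pt "0 0.03 0 0 -1" --pt "0 0 0 0 -1"

```text
time_s: 6.02
tool_pos: [0.5245, -0.2174, 0.1023]
tcp_rot: [3.124, -0.006, 1.376]
ft_force: [-0.5, -0.2, 0.1]
finger_gap: 0.0856
```

Call:
send_rows --pt "0 -0.012 0 0 -1"

```text
time_s: 6.15
tool_pos: [0.5112, -0.2146, 0.1015]
tcp_rot: [3.126, -0.006, 1.377]
ft_force: [0.2, 0.2, -0.7]
finger_gap: 0.0854
```

Call:
send_rows --pt "0 0 0.01 0 -1"

```text
time_s: 6.28
tool_pos: [0.5099, -0.2142, 0.0914]
tcp_rot: [3.126, -0.006, 1.376]
ft_force: [0.3, -0.6, -0.7]
finger_gap: 0.0857
```

Call:
send_rows --pt "-0.002 0.002 0.007 0 -1" --pt "0 0 0.007 0 -1" --pt "0 0 0 0 -1"

```text
time_s: 6.65
tool_pos: [0.5097, -0.2158, 0.0746]
tcp_rot: [3.13, -0.007, 1.376]
ft_force: [0.5, 0.1, -0.5]
finger_gap: 0.0856
```

Call:
send_rows --pt "0 0 0 0 0.2" --pt "0 0 0 0 1" --pt "0 0 0 0 1" --pt "0 0 0 0 1" --force 70

```text
time_s: 7.15
tool_pos: [0.5106, -0.2162, 0.0752]
tcp_rot: [3.128, -0.007, 1.376]
ft_force: [0.8, -0.4, -1.8]
finger_gap: 0.0233
```

Call:
send_rows --pt "0 0 -0.015 0 1" --pt "0 0 -0.025 0 1" --pt "0 0 -0.025 0 1" --pt "0 0 -0.025 0 1" --pt "0 0 -0.02 0 1"

```text
time_s: 7.78
tool_pos: [0.5059, -0.2146, 0.1872]
tcp_rot: [3.136, -0.01, 1.376]
ft_force: [-0.3, -0.5, -2.2]
finger_gap: 0.0234
```

```bash
python3 - <<'E'
from h import *
import json
T=np.array(json.load(open("T1.json")));im=cv2.imread("pics/wrist1.png")
off=np.array([312,248]);f=9
a=cv2.resize(im[248:312,312:378],None,fx=f,fy=f,interpolation=cv2.INTER_CUBIC)
C=np.array((.522,.1453));out=[]
for ph in [None,.33]:
    c=a.copy()
    if ph is not None:
        for k in range(6):
            t=-.19+ph+k*np.pi/3;u=np.array([np.cos(t),np.sin(t)]);n=np.array([-u[1],u[0]])*.003
            for z,col in [(.058,(0,255,0)),(.04,(255,0,0))]:
                q=[C+u*.011+n,C+u*.016+n,C+u*.016-n,C+u*.011-n]
                draw(c,projw([[*p,z] for p in q],T),off,f,col)
    out.append(c)
o=np.hstack(out);o=cv2.resize(o,None,fx=800/o.shape[1],fy=800/o.shape[1]);cv2.imwrite("pics/c3.png",o)
E
```

```text
(no output)
```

View pics/c3.png

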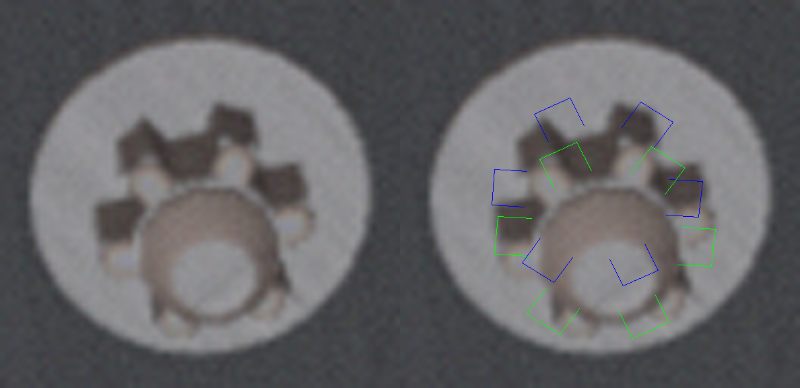

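```bash
python3 - <<'E'
from h import *
import json
from scipy.optimize import least_squares
T=np.array(json.load(open("T1.json")))
p=np.array([(150,183),(233,165),(295,222),(273,297),(178,322),(122,260)],float)/(9*800/1188)+[312,248]
def mod(x):
    t=x[2]+np.arange(6)*np.pi/3
    return projw(np.c_[x[0]+x[3]*np.cos(t),x[1]+x[3]*np.sin(t),0*t+.056],T)
best=None
for sgn in [1,-1]:
  for ph in np.arange(0,6.3,.5):
    f=lambda x:(mod([x[0],x[1],x[2],x[3]])[::sgn]-p).ravel()
    s=least_squares(f,[.521,.145,ph,.014])
    if best is None or s.cost<best.cost:best=s
x=best.x;print(x,best.cost, np.degrees((x[2]+.19)%(np.pi/3)),(x[2])%(np.pi/3))
E
```

```text
[0.52310228 0.14562785 4.63726893 0.01309429] 1.03086098089465 36.582136381349336 0.4484787272681494
```

Call:
send_rows --pt "0.05 -0.008 0 0 1" --pt "0.05 -0.008 0 0 1" --pt "0.05 -0.008 0 0 1" --pt "0.05 -0.008 0 0 1" --pt "0.05 -0.008 0 0 1"

```text
time_s: 8.4
tool_pos: [0.5174, 0.0407, 0.1956]
tcp_rot: [3.126, -0.008, 1.367]
ft_force: [0.1, 0.3, -2.3]
finger_gap: 0.0235
```

Call:
send_rows --pt "0.03 -0.005 0 0 1" --pt "0.0 0 0 0.12 1" --pt "0 0 0 0.13 1" --pt "0 0 0 0.13 1" --pt "0 0 0 0 1"

```text
time_s: 9.02
tool_pos: [0.5159, 0.0776, 0.1982]
tcp_rot: [3.132, -0.014, 0.985]
ft_force: [-0.4, 0.3, -2.5]
finger_gap: 0.0233
```

Call:
send_rows --pt "0.03 -0.016 0 0.01 1" --pt "0.028 -0.015 0 0 1" --pt "0 0 0 0 1"

```text
time_s: 9.4
tool_pos: [0.5222, 0.1438, 0.1997]
tcp_rot: [3.132, -0.014, 0.98]
ft_force: [-0.4, -0.8, -3.3]
finger_gap: 0.0231
```

```bash
python3 - <<'E'
from h import *
s=r.get_state();print(s["tool_pos"],s["tcp_rot"],s["time_s"])
T=toolT(s)
im=r.snapshot("wrist")
C=np.array((.5225,.1453))
for rad,z,col in [(.06,.036,(0,255,255)),(.026,.04,(255,0,0)),(.006,.068,(0,0,255))]:
    draw(im,projw(circ(C,rad,z),T),0,1,col)
# cradle hub bottom/top assuming centre at tool (0,.001)
Rm=T[:3,:3]
for dz,col in [(.075,(0,255,0)),(.036,(255,255,0))]:
    t=np.linspace(0,2*np.pi,60);P=np.c_[.027*np.cos(t),.001+.027*np.sin(t),0*t+dz]
    draw(im,projw(P@Rm.T+T[:3,3],T),0,1,col)
cv2.imwrite("pics/w4.png",im)
E
```

```text
[0.52224042 0.14380613 0.19968245] [ 3.13180183 -0.01400439  0.97963543] 9.4
```

View pics/w4.png

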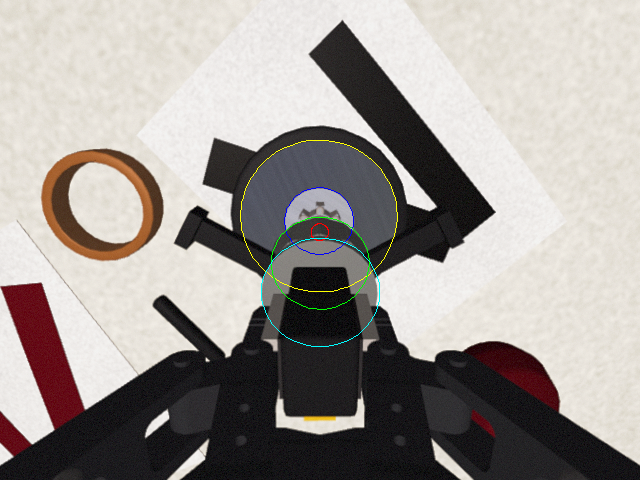

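Call:
send_rows --pt "0.0 -0.002 0.02 0 1" --pt "0 0 0.02 0 1" --pt "0 0 0.012 0 1" --pt "0 0 0 0 1"

```text
time_s: 9.95
tool_pos: [0.5215, 0.1411, 0.1473]
tcp_rot: [3.13, -0.012, 0.98]
ft_force: [-0.4, -0.4, -3.9]
finger_gap: 0.0234
```

Call:
send_rows --pt "0.0032 -0.0028 0 0 1" --pt "0 0 0 0 1"

```text
time_s: 10.2
tool_pos: [0.5219, 0.1451, 0.1486]
tcp_rot: [3.128, -0.013, 0.98]
ft_force: [0.2, 0.6, -3.8]
finger_gap: 0.0236
```

Call:
send_rows --pt "0 0 0.005 0 1" --pt "0 0 0.003 0 1"

```text
time_s: 10.45
tool_pos: [0.523, 0.1454, 0.1416]
tcp_rot: [3.126, -0.015, 0.98]
ft_force: [-0.8, -0.3, -2.8]
finger_gap: 0.0234
```

Call:
send_rows --pt "0 0 0.003 0 1" --pt "0 0 0 0 1"

```text
time_s: 10.7
tool_pos: [0.5228, 0.1454, 0.1379]
tcp_rot: [3.126, -0.015, 0.98]
ft_force: [-0.2, -0.3, -3.6]
finger_gap: 0.0234
```

Call:
send_rows --pt "0 0 0.003 0 1" --pt "0 0 0 0 1"

```text
time_s: 10.95
tool_pos: [0.5227, 0.1455, 0.1346]
tcp_rot: [3.127, -0.014, 0.98]
ft_force: [0.1, 0.8, -2.6]
finger_gap: 0.0233
```

Call:
send_rows --pt "-0.0005 -0.0008 0.002 0 1" --pt "0 0 0 0 1"

```text
time_s: 11.2
tool_pos: [0.5219, 0.1455, 0.1325]
tcp_rot: [3.127, -0.014, 0.98]
ft_force: [0.3, -0.0, -3.2]
finger_gap: 0.0231
```

Call:
send_rows --pt "0 0 0.002 0 1" --pt "0 0 0 0 1"

```text
time_s: 11.45
tool_pos: [0.5216, 0.1457, 0.1305]
tcp_rot: [3.127, -0.014, 0.98]
ft_force: [-0.7, -0.3, -2.8]
finger_gap: 0.0233
```

Call:
send_rows --pt "0 0 0.002 0 1" --pt "0 0 0 0 1"

```text
time_s: 11.7
tool_pos: [0.5213, 0.1458, 0.1283]
tcp_rot: [3.128, -0.014, 0.98]
ft_force: [-0.2, 0.8, -3.2]
finger_gap: 0.0233
```

Call:
send_rows --pt "0 0 0.003 0 1" --pt "0 0 0 0 1"

```text
time_s: 11.95
tool_pos: [0.5213, 0.1459, 0.125]
tcp_rot: [3.128, -0.014, 0.98]
ft_force: [-0.1, 0.8, -4.0]
finger_gap: 0.0232
```

Call:
send_rows --pt "0 0 0.003 0 1" --pt "0 0 0 0 1"

```text
time_s: 12.2
tool_pos: [0.5213, 0.1459, 0.1217]
tcp_rot: [3.129, -0.014, 0.98]
ft_force: [-0.2, 0.4, -4.0]
finger_gap: 0.0232
```

Call:
send_rows --pt "0 0 0.003 0 1" --pt "0 0 0 0 1"

```text
time_s: 12.45
tool_pos: [0.5213, 0.1459, 0.1184]
tcp_rot: [3.129, -0.014, 0.98]
ft_force: [-0.6, 0.6, -3.3]
finger_gap: 0.0232
```

Meshed without contact. The underside is now at about 43 mm, so I'll ease down onto the flange at 40 mm.

Call:
send_rows --pt "0 0 0.002 0 1" --pt "0 0 0 0 1"

```text
time_s: 12.7
tool_pos: [0.5213, 0.1459, 0.1162]
tcp_rot: [3.129, -0.014, 0.98]
ft_force: [-0.8, -0.1, -4.6]
finger_gap: 0.0231
```

Call:
send_rows --pt "0 0 0.001 0 1" --pt "0 0 0 0 1"

```text
time_s: 12.95
tool_pos: [0.5213, 0.1459, 0.1154]
tcp_rot: [3.129, -0.014, 0.98]
ft_force: [-1.2, 0.2, -3.0]
finger_gap: 0.0233
```

Call:
send_rows --pt "0 0 0.001 0 1" --pt "0 0 0 0 1"

```text
time_s: 13.2
tool_pos: [0.5214, 0.146, 0.1153]
tcp_rot: [3.129, -0.014, 0.98]
ft_force: [-1.6, 1.2, -1.9]
finger_gap: 0.0231
```

Call:
send_rows --pt "0 0 0.0005 -0.06 1" --pt "0 0 0 0 1"

```text
time_s: 13.45
tool_pos: [0.5213, 0.146, 0.1153]
tcp_rot: [3.128, -0.013, 1.041]
ft_force: [-1.6, 0.3, -1.5]
finger_gap: 0.0231
```

Call:
send_rows --pt "0 0 0 -0.08 1" --pt "0 0 0 0 1"

```text
time_s: 13.7
tool_pos: [0.5213, 0.146, 0.1153]
tcp_rot: [3.127, -0.012, 1.12]
ft_force: [-2.2, 0.3, 0.7]
finger_gap: 0.023
```

Call:
send_rows --pt "0 0 0 -0.08 1" --pt "0 0 0 -0.08 1" --pt "0 0 0 0 1"

```text
time_s: 14.08
tool_pos: [0.5212, 0.146, 0.1152]
tcp_rot: [3.126, -0.01, 1.277]
ft_force: [-2.5, -0.2, -0.7]
finger_gap: 0.023
```

```bash
python3 - <<'E'
from h import *
print(r.get_state())
E
```

```text
{'time_s': 14.075, 'joint_positions': array([ 0.11155383,  0.27413249,  1.75764746,  0.003147  ,  1.09151658,
       -1.16712747]), 'joint_vel': array([-0.00105143, -0.00104947, -0.0008965 ,  0.0004173 , -0.00025394,
        0.0101023 ]), 'tau': array([ -0.34133208, -37.33472586, -26.22716188,  -0.18278876,
        -0.82145641,  -0.23998255]), 'tool_pos': array([0.52122617, 0.14596647, 0.11524759]), 'tcp_rot': array([ 3.12587557, -0.00977754,  1.27733248]), 'ft_force': array([-2.49786972, -0.18788546, -0.69753697]), 'wrist_torque': array([ 0.02603926,  0.46151511, -0.09314174]), 'finger_gap': 0.023046005645571514}
```

Call:
send_rows --pt "0 0 0 -0.08 1" --pt "0 0 0 -0.025 1" --pt "0 0 0 0 1"

```text
time_s: 14.45
tool_pos: [0.5212, 0.1459, 0.1152]
tcp_rot: [3.125, -0.008, 1.378]
ft_force: [-2.5, 0.2, 0.3]
finger_gap: 0.0232
```

```bash
python3 - <<'E'
from h import *
print(r.get_state()["tcp_rot"])
a=r.snapshot("top");b=r.snapshot("scene")
o=np.hstack([cv2.resize(a[180:290,210:330],(400,367),interpolation=cv2.INTER_CUBIC),cv2.resize(b[240:350,285:405],(400,367),interpolation=cv2.INTER_CUBIC)])
cv2.imwrite("pics/c5.png",cv2.convertScaleAbs(o,alpha=1.6))
for c in ["top","scene"]:
  for n,z in [("cradle_nose",.077),("mark",.037),("cradle_grip",.117)]:
    for d in r.landmark_of(c,n)[:2]: print(c,n,np.round(d["location"]),round(d["p"],2),atz(c,d["location"],z))
E
```

```text
[ 3.12511456 -0.00822177  1.37825944]
top cradle_nose [546. 336.] 0.87 [ 0.27970653 -0.44672988  0.077     ]
top mark [270. 204.] 0.64 [0.58185925 0.1369103  0.037     ]
top mark [217. 331.] 0.61 [0.30080819 0.25904014 0.037     ]
top cradle_grip [520. 331.] 0.79 [ 0.29068378 -0.38291571  0.117     ]
top cradle_grip [261. 229.] 0.68 [0.5158939  0.14936929 0.117     ]
scene cradle_nose [318. 301.] 0.95 [0.58912791 0.13581739 0.077     ]
scene cradle_nose [294. 127.] 0.58 [ 0.3112688  -0.41415726  0.077     ]
scene mark [322. 306.] 0.81 [0.57682674 0.13607373 0.037     ]
scene mark [437. 287.] 0.63 [0.30739296 0.25899011 0.037     ]
scene cradle_grip [303. 123.] 0.88 [ 0.3014318  -0.37234885  0.117     ]
scene cradle_grip [344. 281.] 0.79 [0.51864692 0.14317761 0.117     ]
```

View pics/c5.png

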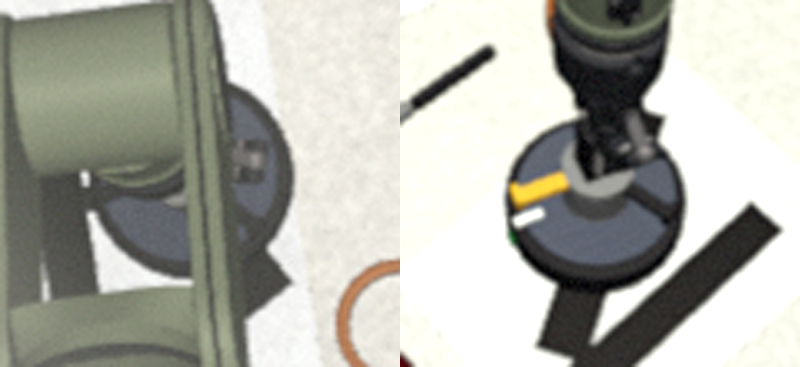

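Call:
send_rows --pt "0 0 0 0 0.2" --pt "0 0 0 0 -1" --pt "0 0 0 0 -1" --pt "0 0 0 0 -1"

```text
time_s: 15.35
tool_pos: [0.5242, 0.1459, 0.1166]
tcp_rot: [3.118, -0.009, 1.381]
ft_force: [0.2, -0.4, -0.1]
finger_gap: 0.0852
```

Call:
send_rows --pt "0 0 -0.03 0 -1" --pt "0 0 -0.04 0 -1" --pt "0 0 -0.04 0 -1" --pt "0 -0.02 -0.03 0 -1" --pt "0 -0.05 0 0 -1"

```text
time_s: 15.98
tool_pos: [0.4535, 0.158, 0.2597]
tcp_rot: [3.116, -0.01, 1.378]
ft_force: [-1.1, 0.3, -0.2]
finger_gap: 0.0859
```

Call:
send_rows --pt "0 0 0 0 -1"

```text
time_s: 16.1
tool_pos: [0.4503, 0.1584, 0.259]
tcp_rot: [3.118, -0.01, 1.38]
ft_force: [0.7, 0.2, 0.4]
finger_gap: 0.0859
```

```bash
python3 - <<'E'
from h import *
s=r.get_state();T=toolT(s);print(s["tool_pos"],s["tcp_rot"])
im=r.snapshot("wrist")
for n,z in [("cradle_nose",.077),("mark",.037),("cradle_grip",.117),("cradle_bore",.04)]:
    for d in r.landmark_of("wrist",n)[:1]: print(n,np.round(d["location"]),round(d["p"],2),atz("wrist",d["location"],z,T))
C=np.array((.5225,.1455));psi=-.195
R=np.array([[np.cos(psi),-np.sin(psi)],[np.sin(psi),np.cos(psi)]])
for z,col in [(.139,(0,255,0)),(.079,(0,255,255))]:
    q=np.array([[.015,.012],[-.015,.012],[-.015,-.012],[.015,-.012],[.015,.012]])@R.T+C
    draw(im,projw(np.c_[q,np.full(5,z)],T),0,1,col)
draw(im,projw(circ(C,.027,.079),T),0,1,(255,0,0))
draw(im,projw(circ(C,.06,.036),T),0,1,(255,255,0))
draw(im,projw([[*(C+R[:,0]*.03),.037],[*(C+R[:,0]*.067),.037]],T),0,1,(255,0,255))
cv2.imwrite("pics/w6.png",im)
E
```

```text
[0.4502716  0.15842272 0.25898941] [ 3.11819881 -0.00950005  1.37991043]
cradle_nose [316. 358.] 0.92 [0.5853692  0.13053361 0.077     ]
mark [413.   0.] 0.67 [0.30429732 0.26289881 0.037     ]
cradle_grip [322. 316.] 0.81 [0.52146293 0.14736526 0.117     ]
cradle_bore [320. 277.] 0.84 [0.52154286 0.14626981 0.04      ]
```

View pics/w6.png

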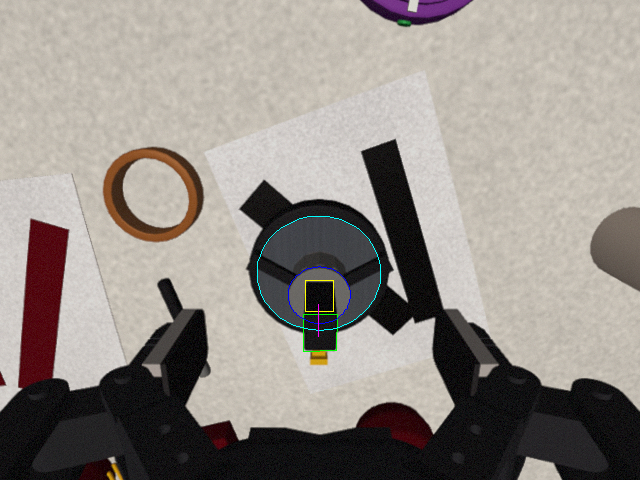

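Call:
send_rows --pt "-0.06 0 0 0 -1" --pt "-0.06 0 0 0 -1" --pt "-0.06 0 0 0 -1" --pt "-0.06 0 0 0 -1" --pt "0 0 0 0 -1"

```text
time_s: 16.98
tool_pos: [0.4123, -0.0864, 0.2576]
tcp_rot: [3.113, -0.009, 1.378]
ft_force: [0.5, -0.1, 0.1]
finger_gap: 0.0853
```

```bash
python3 - <<'E'
from h import *
a=r.snapshot("top");b=r.snapshot("scene")
o=np.hstack([cv2.resize(a[180:290,210:330],(400,367),interpolation=cv2.INTER_CUBIC),cv2.resize(b[240:350,285:405],(400,367),interpolation=cv2.INTER_CUBIC)])
cv2.imwrite("pics/c7.png",cv2.convertScaleAbs(o,alpha=1.5))
cv2.imwrite("pics/top7.png",a)
for c in ["top","scene"]:
  for n,z in [("cradle_nose",.077),("mark",.037),("cradle_grip",.117),("cradle_bore",.04)]:
    for d in r.landmark_of(c,n)[:2]: print(c,n,np.round(d["location"],1),round(d["p"],2),atz(c,d["location"],z))
E
```

```text
top cradle_nose [273.1 202.4] 0.92 [0.57916648 0.12650366 0.077     ]
top cradle_nose [545.1 334.8] 0.91 [ 0.2811799  -0.44538734  0.077     ]
top mark [213.4 331.2] 0.77 [0.30053819 0.26612145 0.037     ]
top mark [267.7 206.8] 0.62 [0.57649826 0.14287362 0.037     ]
top cradle_grip [520.8 330. ] 0.92 [ 0.2935044  -0.38389735  0.117     ]
top cradle_grip [261.9 224.3] 0.89 [0.52548056 0.14692939 0.117     ]
top cradle_bore [266.5 230.5] 0.86 [0.52205567 0.14588493 0.04      ]
top cradle_bore [506.3 330.4] 0.73 [ 0.2899816  -0.37579141  0.04      ]
scene cradle_nose [294.  126.5] 0.97 [ 0.31129439 -0.41531454  0.077     ]
scene cradle_nose [319.6 293.7] 0.83 [0.57528272 0.1217517  0.077     ]
scene mark [436.8 290.1] 0.94 [0.31239422 0.26532342 0.037     ]
scene mark [320.1 305.4] 0.87 [0.58145988 0.13224491 0.037     ]
scene cradle_grip [345.4 282.2] 0.74 [0.51881907 0.14829215 0.117     ]
scene cradle_grip [300.7 127.9] 0.68 [ 0.31960363 -0.35931196  0.117     ]
scene cradle_bore [344.9 298.3] 0.86 [0.51991792 0.15230188 0.04      ]
scene cradle_bore [299.7 144. ] 0.83 [ 0.31981248 -0.37148851  0.04      ]
```

View pics/c7.png

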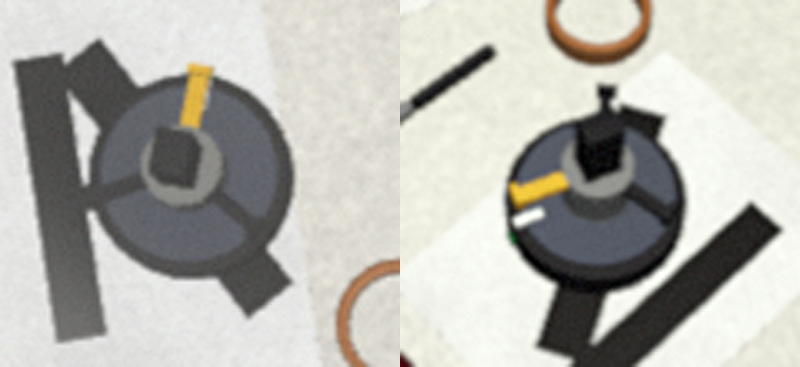

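```bash
python3 - <<'E'
from h import *
a=cv2.imread("pics/top0.png");b=cv2.imread("pics/top7.png")
g=a[200:216,262:282].astype(int);w=(g.min(2)>120);ys,xs=np.nonzero(w);m=atz("top",(xs.mean()+262,ys.mean()+200),.037);print(len(xs),xs.mean()+262,ys.mean()+200,m)
# dark disc + flange: fit drum silhouette via scene: use disc circle from projections
h=cv2.cvtColor(b,cv2.COLOR_BGR2HSV)[190:225,255:285];y=(h[...,1]>120)&(h[...,0]>12)&(h[...,0]<35)&(h[...,2]>80);ys,xs=np.nonzero(y)
n=atz("top",(xs.mean()+255,ys.mean()+190),.07);print(len(xs),n)
gr=cv2.cvtColor(a,cv2.COLOR_BGR2GRAY)[215:250,248:285]
ha=cv2.cvtColor(a,cv2.COLOR_BGR2HSV)[218:248,250:284]
fl=(ha[...,2]>95);ys,xs=np.nonzero(fl);pts=np.c_[xs+250,ys+218].astype(np.int32);(cx,cy),rad=cv2.minEnclosingCircle(pts);F=atz("top",(cx,cy),.042);print(rad,F)
for q in (m,n): print(np.arctan2(q[1]-F[1],q[0]-F[0]),np.hypot(*(q-F)[:2]))
E
```

```text
80 272.3375 203.025 [0.584902   0.13224865 0.037     ]
106 [0.56787946 0.13850055 0.07      ]
11.4138822555542 [0.51986949 0.14697811 0.042     ]
-0.22273583261829688 0.06667971701827674
-0.17477747677593317 0.04875270654960501
```

```bash
python3 - <<'E'
from cell import r
print(r.get_state()["time_s"],r.close_job())
E
```

```text
the job is handed in; nothing more can be done
17.475 None
```

The helmet cradle is on the turntable, meshed and down on the flange, with its yellow arm pointing at the white mark. The job was handed in at about 17.5 s; no verdict was reported.

- **Fit:** I read the tooth angle from the wrist picture and set the cradle to it before lowering. It slid over the teeth with no felt contact and stopped at about 40 mm, on the flange. No rocking was needed. Wrist force readings stayed under 5 N, including the cradle's own weight.
- **Turn:** I then turned it about 0.4 rad on the spindle and let go. The gripper is open, about 0.25 m from the cradle and clear of it.
- **Last checks:** The wrist picture fits the cradle at the fully-home height. The network's bore point is about 1 mm from my estimate of the spindle axis in the wrist and top pictures. The scene camera puts it about 7 mm off, beyond the 5 mm limit, but I judged that to be measuring error.
- **Pointing:** In the top view the arm is at about -0.17 rad and the mark at about -0.22 rad. That is about 3 mm at the arm's end against the 10 mm allowed. Estimates for both directions varied by about 0.05 rad, and the network's single-camera points scattered more. In the scene view the arm sits a little above the mark, which I took to be its extra height.
- **Tilt:** The tool leaned up to 0.05 rad during the approach to the cradle. I worked it back down before gripping.
- **Bystanders:** No wrist force suggested the arm touched one, but I did not measure their positions again afterwards.

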